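# Snap the terminal cover off a steering control box

### The arm

A 7-joint arm with a two-finger parallel gripper is mounted at the origin on the work surface. World frame = base frame: x ahead of the robot, y to its left, z up, the work surface at z = 0. Lengths are in m, angles in degrees, forces in N, time in s.
With the tool pointing down it reaches from about 0.4 to 0.85 m from the base axis. Payload 4.4 kg.
Tool frame: the origin (TCP) lies at the very end of the fingers, on their centre line; the grasp point (between the pads) lies 19 mm behind it (manip.grip_point_offset is the distance from the TCP to the grasp point, in m); z points along the fingers, y is the line along which they close (so a half turn about z gives the same grasp; the last joint's range is limited). The gripper opens to 94 mm and grips with 3 to 60 N. Pads are 16 mm wide; open, the fingers measure 119 mm over their backs; the gripper's body (75 mm by 177 mm) begins 78 mm behind the grasp point.
Start: joints at [-73.27, 36.005, 2.206, 86.941, -1.547, 57.084, -1.146], TCP at [0.228, 0.609, 0.205] pointing down, gripper open.
Joint ranges: [-175.42, 175.42], [-21.48, 121.26], [-71.46, 75.88], [10.55, 141.38], [-63.04, 243.04], [13.31, 113.54], [-168.57, 168.57]. Speed limits (degrees/s): [147.25, 147.25, 180, 180, 180, 180, 180].

### API

Orientations are given as a 3x3 rotation matrix whose columns are the frame's x, y, z axes.
In Python, from cell import sensors, viewer, manip gives the robot as it stands. The module is installed in compiled form; this text tells all that it offers.
- The arm moves only by the tool step_arm, never from a script. Its argument "increments" is a list of rows, each a list of 2 entries, a list of its own where there are three numbers: the shift along the tool's x, y, z in mm, then the turn about the tool's z in rad. In form: [[[x, y, z], yaw], ...]. A call has exactly 8 rows; each row is the pose to reach, as a shift and turn from the pose commanded when the call began, along the tool's axes at that moment; what a row does not reach only later rows make up. A row lasts 1/12 s, in which the tool goes at most 41.7 mm and 7.16 degrees, less where a joint would pass 70% of its speed; a pose out of reach is approached as far as the arm can. A call with a gripper value outside its range is refused whole. "gripper" is the finger opening in mm, from 0 to 94, set as the call begins (left out, the last holds). The fingers move at their own pace and stop on an object; "force" is the grip in N (left out, the last holds). Time passes only in rows, so rows that repeat a pose let the fingers close, or fill a call up. It gives the time, the measured TCP pose, the force, the opening and the grip force at its end, in the units of the state.
- sensors.state(): the state, without advancing time (a new reading comes with each control period).
- viewer.snapshot(name): name is "scene" or "top" or "wrist"; returns a dict with "image" (480x640x3 uint8, red, green, blue), "fov_y" (degrees; the focal length in pixels is half the picture's height over the tangent of half this angle, whatever the lens; pixels are square), "cx", "cy" (the principal point, pixels), "T" (4x4, takes a point from camera to world coordinates). Camera axes: x right, y up, looking along -z (the intrinsics and any distortion apply to the point x, -y, -z); pixel columns grow to the right and rows downward; lengths in m; the calibration is good to about 2 mm. A picture is of the moment at which its call begins. There is no depth.
- manip.finish_job(): hands the job in; it is judged then, once.
The state is a dict: "clock": time; "qpos": joint angles; "qvel": joint speeds; "joint_torque": joint torques, N m; "tcp_pos": TCP position; "orientation": TCP orientation; "force": force on the tool from outside, world axes, zero at the start; "wrist_torque": the same for the moment, N m; "finger_gap": opening from 0.0 (shut) to 1.0 (fully open); "gripper_force": force on a finger pad.
Only numpy, scipy, OpenCV 4.12 (cv2) and the standard library are available. Lean on these libraries where they do the work, as an engineer would, in place of code of your own. Each camera call takes 0.05 s, during which the arm holds its last target. There are 200 camera calls.

### The job

The black steering control box has to be opened for wiring: press the red snap tab in to release the yellow terminal cover, then push the cover along its rails, away from the cable connectors, until it is right out of the rails and lies flat on the box's plain top with the terminals open to view. Use the fingertips only: do not lift the cover, do not knock it off the box, do not touch the bare terminals, and leave the other things where they are.

Things in the scene. Friction and masses are not known exactly. Their poses are not given: they have to be found in the camera images.
- control_box: Black cast control box, fixed, 150 mm (its x) by 260 mm (its y); flat top deck 60 mm above the bench. Origin: centre of its underside, on the bench; z up. At its -y end a header with cable connectors (y -130 to -95 mm) is 78 mm high. Before it lies the terminal well (x -26 to 26, y -80 to -10 mm, floor at 40 mm), under the yellow cover. From y -1 to 130 mm the deck is plain.
- rail_end (a point): Point on the control box's deck midway between the ends of the two aluminium rails (box frame x 0, y -1, z 60 mm). The rails run along y from -95 to -1 mm, inner walls at x +-39.5 mm, lips reaching in to x +-34.5 mm, lip tops 69.5 mm above the bench. They hold the cover down: it can only slide to +y. Out of them it lies free on the plain deck and tips off the box beyond y 130 mm.
- cover: Yellow flat cover, 76 (x) by 84 (y) by 4 mm, about 60 g. Origin: centre of its underside; axes as the box's. Seated at about x 0, y -43, z 60 mm of the box's frame, hooked by the snap tab. Tab pressed in: a spring kicks the cover about 10 mm to +y, the tab cannot relock it and may be let go. It then slides with 2 to 6 N and is out of the rails when its origin passes y +41 mm (84 mm from its seat).
- cover_ridge (a point): Middle of the top edge of the -y face of the cover's thumb ridge, a bar 50 mm long in x, 6 mm thick in y, 12 mm high above the cover's upper face (its top is 76 mm above the bench). 20 mm to +y of the cover's origin and 16 mm above it. Push here to the box's +y.
- snap_tab (a joint): Angle of the red snap tab, rad: 0 up and locking, about 0.10 releases the cover, 0.16 is its stop (fully in). A sprung lever hinged at its +y end; it springs back by itself. About 1 N on its pad starts it, 5 N plus some friction brings it to the stop. Pushing the cover does not move it. Let go after release, it rests under the cover at 0.04 to 0.09 until the cover has slid past it.
- tab_pad (a point): Centre of the upper face of the snap tab's red ribbed thumb pad, 24 mm (x) by 28 mm (y), beside the near (-x) rail: x -60.5, y -48, z 80 mm in the control box's frame when up. Pressed straight down it goes in by 9.6 mm and even then stands higher than the rails.
- terminals: Green terminal strip with six brass screws on the floor of the well, its tops at most 51 mm above the bench. Origin: in the control box's frame x 0, y 0, z 40 mm. Bare: not to be touched.
- brass_fitting: Loose brass hydraulic fitting standing on the bench on the snap tab's side of the box, 30 mm across, 46 mm high. Origin: centre of its foot.
- brass_elbow_stub: Loose larger brass fitting, 35 mm across, 46 mm high, on the left of the bench. Origin: centre of its foot.
- port_cap: Loose whitish plastic port cap, 20 mm across, 13 mm high, standing on the control box's deck near its +x edge, beside the cover's way (about 15 mm clear of it). Origin: centre of its foot.
- screwdriver: Loose screwdriver lying on the bench beyond the control box. Origin: under its middle.
- wrench: Loose wrench lying on the right of the bench. Origin: under its middle.
- cup: Yellow drinks cup with lid and blue straw, 85 mm across, 117 mm high to the lid. Origin: centre of its foot.
- sealant_bottle: Small blue bottle with a red cap, 44 mm across, 100 mm high. Origin: centre of its foot.
Mind the look-alikes: they are no part of the job. There is more than one size of the cover; the job needs the largest.

How it is judged:
By the outcome, as a careful person would: the job done as asked, in the order asked, and still so for the second after the job is handed in, with the robot touching nothing.
It also fails if it takes over 42 s, if anything falls off the work surface, if the arm or the gripper's body presses on something with over 40 N, if the wrist force passes 120 N, or if a joint passes its speed limit or range.

## Working session

There is one attempt and no reset: what is moved stays moved. The work goes in short steps, Python scripts to look and compute and a tool call to move; the robot and the scene stay as the last step left them, time stands still between calls to the robot, and variables do not carry over. Pictures are saved under pics/ and viewed, at most 10 in all, crops included, and the job is handed in when it is done.

Besides the shell and the picture viewer there is one more tool, called after ">>>" as name(argument=value, ...) on one line, values as JSON. step_arm: Moves the arm, as the interface text tells. Its arguments: {"type":"object","properties":{"increments":{"type":"array"},"gripper":{"type":"number"},"force":{"type":"number"}},"required":["increments"]}

```bash
mkdir -p pics
cat > h.py <<'E'
import numpy as np, cv2
from cell import sensors, viewer, manip
def snap(n,f=None):
    s=viewer.snapshot(n)
    if f: cv2.imwrite('pics/'+f,s['image'][:,:,::-1])
    return s
def ray(s,u,v):
    f=240/np.tan(np.radians(s['fov_y'])/2)
    d=np.array([(u-s['cx'])/f,-(v-s['cy'])/f,-1.]); T=np.array(s['T'])
    return T[:3,3],T[:3,:3]@d
def onz(s,u,v,z):
    o,d=ray(s,u,v); return o+d*(z-o[2])/d[2]
def proj(s,p):
    f=240/np.tan(np.radians(s['fov_y'])/2); T=np.array(s['T'])
    c=T[:3,:3].T@(np.array(p)-T[:3,3]); return s['cx']+f*c[0]/-c[2], s['cy']-f*c[1]/-c[2]
E
python3 - <<'E'
from h import *
import pickle
d={}
for n in ('top','scene'):
    s=snap(n,n+'1.png'); d[n]=s; print(n,{k:s[k] for k in s if k not in('image','T')}, np.round(s['T'],3).tolist())
pickle.dump(d,open('d.pkl','wb'))
print(sensors.state())
E
```

```text
top {'fov_y': 45.892707410684345, 'cx': 329.42479038649327, 'cy': 233.88274216341958} [[0.012, 0.995, -0.104, 0.439], [-1.0, 0.012, -0.005, -0.014], [-0.004, 0.104, 0.995, 1.217], [0.0, 0.0, 0.0, 1.0]]
scene {'fov_y': 55.096648880268596, 'cx': 319.7095584004575, 'cy': 231.17146115829195} [[-0.421, -0.571, 0.705, 1.238], [0.907, -0.254, 0.336, 0.3], [-0.013, 0.78, 0.625, 0.677], [0.0, 0.0, 0.0, 1.0]]
{'clock': 0.1, 'qpos': array([-73.27110811,  36.05102091,   2.20152207,  86.98864145,
        -1.54551286,  57.08352626,  -1.14340101]), 'qvel': array([-0.09114811, -0.16788726, -0.01029161, -0.02086911, -0.003298  ,
        0.01804901, -0.01081881]), 'joint_torque': array([ 2.33658844e-03, -5.50796735e+01,  1.14694644e+00, -1.87119430e+01,
       -5.22659230e-02,  1.91475707e-02,  7.11077405e-05]), 'tcp_pos': array([0.22738706, 0.60831053, 0.20468414]), 'orientation': array([[-9.36705025e-01,  3.50119113e-01, -5.50602871e-04],
       [ 3.50119545e-01,  9.36703764e-01, -1.53706936e-03],
       [-2.24055792e-05, -1.63255742e-03, -9.99998667e-01]]), 'force': array([ 0.48209206,  0.90780725, -0.0759636 ]), 'wrist_torque': array([ 0.01619386, -0.03145514, -0.03351246]), 'gripper_force': 0.0, 'finger_gap': 1.000854800144455}
```

View pics/top1.png

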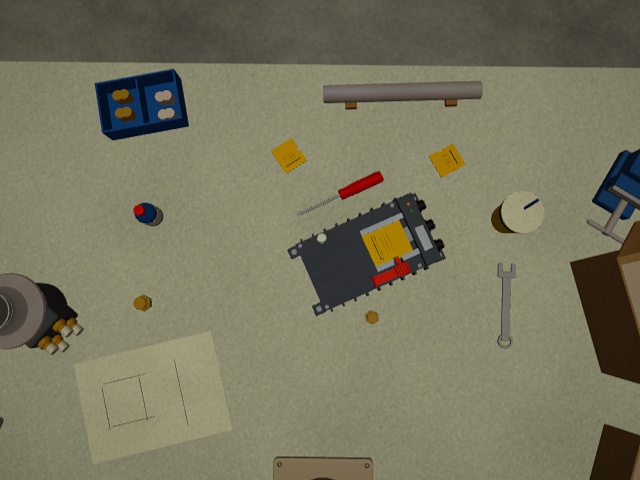

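View pics/scene1.png

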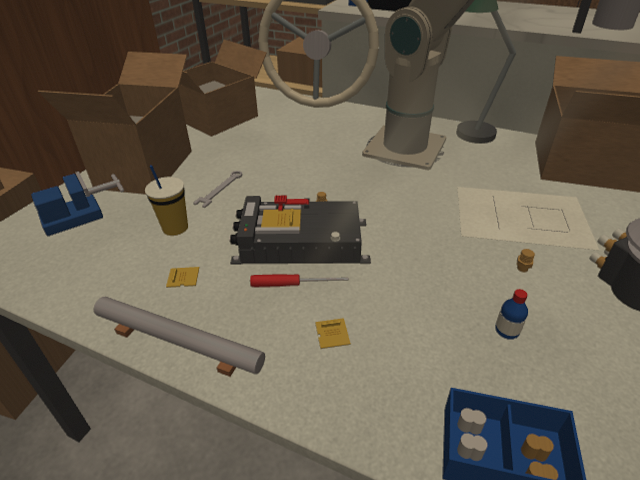

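The top view shows the box centred near (365,252).
- Cover candidates: the yellow plate on the box (388,245), and loose plates at (289,156) and (447,160), which are look-alikes and smaller.
- Tab candidates: the red lever at (392,273), the screwdriver handle at (361,185) and the bottle cap at (141,211).

I choose the plate on the box and the red lever beside its rail, and check both in a crop.

Run:
```python
from h import *
import pickle
d=pickle.load(open('d.pkl','rb')); s=d['top']; im=s['image']
cv2.imwrite('pics/crop1.png',cv2.resize(im[180:330,275:460,::-1],None,fx=4,fy=4,interpolation=cv2.INTER_CUBIC))
print(proj(s,[.227,.608,.205]),proj(d['scene'],[.227,.608,.205]))
hsv=cv2.cvtColor(im,cv2.COLOR_RGB2HSV)
Y=cv2.inRange(hsv,(18,150,120),(32,255,255)); R=cv2.inRange(hsv,(0,170,90),(6,255,255))|cv2.inRange(hsv,(174,170,90),(180,255,255))
for n,M,z in(('Y',Y,.064),('R',R,.08)):
    for c in cv2.findContours(M,0,1)[0]:
        if cv2.contourArea(c)>60:
            r=cv2.minAreaRect(c); print(n,cv2.contourArea(c),[np.round(onz(s,*p,z),4)[:2].tolist() for p in cv2.boxPoints(r)],np.round(r[0],1),np.round(onz(s,*r[0],z),4))
```

```text
(np.float64(-26.559737015841677), np.float64(410.8776987218954)) (np.float64(681.4496493601002), np.float64(164.56887725811964))
Y 64.5 [[0.3856, -0.0828], [0.4048, -0.0942], [0.3955, -0.1103], [0.3763, -0.0988]] [372.4 317.7] [ 0.3906 -0.0965  0.064 ]
Y 79.0 [[0.4067, 0.3897], [0.4279, 0.3836], [0.4213, 0.3626], [0.4002, 0.3687]] [138.7 303.1] [0.414  0.3762 0.064 ]
Y 1302.5 [[0.5559, -0.0734], [0.5911, -0.15], [0.5249, -0.1793], [0.4901, -0.103]] [387.4 243.8] [ 0.5404 -0.1264  0.064 ]
Y 626.0 [[0.7247, -0.2118], [0.754, -0.2612], [0.708, -0.2866], [0.6789, -0.2373]] [446.8 159.9] [ 0.7163 -0.2492  0.064 ]
Y 630.5 [[0.7312, 0.1164], [0.7611, 0.0738], [0.7134, 0.0416], [0.6837, 0.0841]] [288.5 155.3] [0.7223 0.079  0.064 ]
Y 90.5 [[0.8159, 0.4461], [0.8216, 0.4147], [0.8056, 0.4113], [0.7998, 0.4426]] [122.6 112.1] [0.8107 0.4287 0.064 ]
Y 85.0 [[0.8546, 0.453], [0.8602, 0.4228], [0.8444, 0.4195], [0.8388, 0.4496]] [119.9  94.1] [0.8495 0.4362 0.064 ]
R 373.0 [[0.4826, -0.0858], [0.5183, -0.1555], [0.4848, -0.1723], [0.4493, -0.1027]] [389.4 271.3] [ 0.4837 -0.129   0.08  ]
R 66.5 [[0.6118, 0.3896], [0.612, 0.3713], [0.5936, 0.3704], [0.5934, 0.3887]] [138.5 209.5] [0.6027 0.38   0.08  ]
R 425.0 [[0.6489, -0.0231], [0.6898, -0.108], [0.6698, -0.1172], [0.629, -0.0324]] [360.6 184.5] [ 0.6593 -0.0701  0.08  ]
```

View pics/crop1.png

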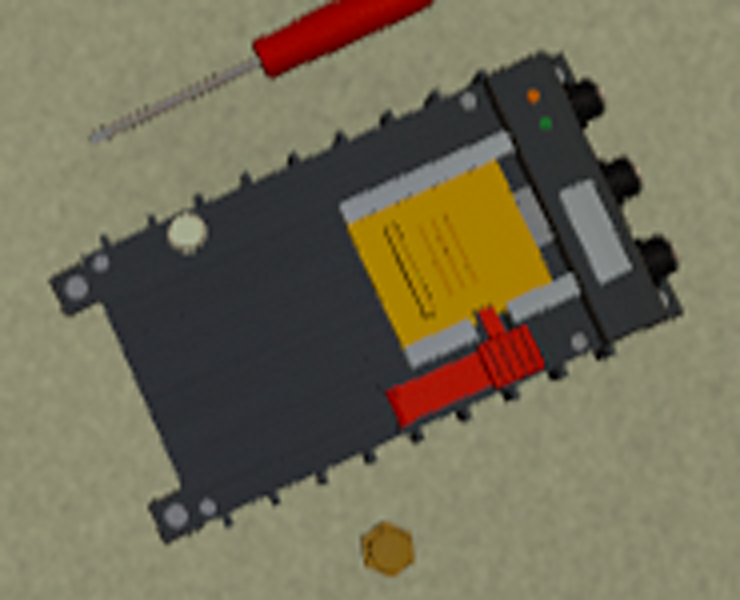

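The crop confirms it. The cover sits between the two rails, with its ridge at crop (410,270). The red pad is at crop (513,357), which is top pixel (403,269). The header is at the right, so box +y points left in the image. I start the move towards the box.

>>> step_arm(increments=[[[-34, -23, 0], 0.1], [[-68, -46, 0], 0.2], [[-102, -69, 0], 0.3], [[-136, -92, 0], 0.4], [[-170, -115, 0], 0.5], [[-204, -138, 0], 0.6], [[-238, -161, 0], 0.7], [[-272, -185, 0], 0.782]], gripper=0)

```text
clock: 0.77
tcp_pos: [0.4182, 0.3386, 0.2053]
orientation: [[-0.414, 0.91, -0.0], [0.91, 0.414, -0.0], [0.0, -0.0, -1.0]]
force: [0.4, -0.2, 0.2]
finger_gap: 0.467
gripper_force: 0.0
```

Run:
```python
from h import *
import pickle
d=pickle.load(open('d.pkl','rb')); s=d['top'];t=d['scene']
print(sensors.state()['tcp_pos'],sensors.state()['qpos'])
# two-view check: cover centroid (seen rect) in scene
hsv=cv2.cvtColor(t['image'],cv2.COLOR_RGB2HSV)
Y=cv2.inRange(hsv,(18,150,100),(32,255,255)); R=cv2.inRange(hsv,(0,170,90),(6,255,255))|cv2.inRange(hsv,(174,170,90),(180,255,255))
for M in(Y,R):
  for c in cv2.findContours(M,0,1)[0]:
    x,y,w,h=cv2.boundingRect(c)
    if 230<x<330 and 180<y<240 and cv2.contourArea(c)>20: print(x,y,w,h,cv2.boxPoints(cv2.minAreaRect(c)).round(1).tolist(),np.round(onz(t,x+w/2,y+h/2,.066),4))
# box model -> pixels
a=np.radians(24.7);X=np.array([np.cos(a),np.sin(a),0]);Yb=np.array([-np.sin(a),np.cos(a),0]);o=np.array([.5224,-.0873,0])
for n,p in dict(pad=(-.0605,-.048,.08),c1=(-.075,.13,.06),c2=(.075,.13,.06),hd=(-.075,-.13,.078),re1=(-.0395,-.001,.0695)).items():
    P=o+p[0]*X+p[1]*Yb+[0,0,p[2]]; print(n,P.round(4),np.round(proj(s,P),1),np.round(proj(t,P),1))
```

```text
[0.41821709 0.33862585 0.20534122] [-52.24711354  27.47678757  15.07471451 105.18484027  -9.22124718
  48.53300718  -8.22985858]
261 209 40 18 [[261.0, 209.0], [300.0, 209.0], [300.0, 226.0], [261.0, 226.0]] [ 0.5419 -0.1257  0.066 ]
275 196 34 8 [[275.0, 196.0], [308.0, 196.0], [308.0, 203.0], [275.0, 203.0]] [ 0.4704 -0.1357  0.066 ]
pad [ 0.4875 -0.1562  0.08  ] [403.  269.6] [280.3 196.8]
c1 [ 0.3999 -0.0005  0.06  ] [324.8 312.4] [357.3 199.7]
c2 [0.5362 0.0621 0.06  ] [295.1 244.9] [361.6 240.8]
hd [ 0.5086 -0.2367  0.078 ] [442.9 259.6] [245.6 194.3]
re1 [ 0.4869 -0.1047  0.0695] [376.8 269.8] [300.7 205.7]
```

>>> step_arm(increments=[[[-38, -11, 0], 0], [[-76, -22, 0], 0], [[-114, -33, 0], 0], [[-152, -44, 0], 0], [[-190, -55, 0], 0], [[-228, -67, 0], 0], [[-266, -78, 0], 0], [[-304, -90, 0], 0]])

```text
clock: 1.43
tcp_pos: [0.4626, 0.0247, 0.2054]
orientation: [[-0.418, 0.908, -0.0], [0.908, 0.418, 0.0], [0.0, -0.0, -1.0]]
force: [1.1, 0.3, 0.1]
finger_gap: 0.006
gripper_force: 0.0
```

>>> step_arm(increments=[[[-30, -9, 0], 0], [[-60, -18, 0], 0], [[-90, -27, 0], 0], [[-120, -36, 0], 0], [[-150, -45, 0], 0], [[-175, -52, 0], 0], [[-175, -52, 0], 0], [[-175, -52, 0], 0]])

```text
clock: 2.1
tcp_pos: [0.4882, -0.1557, 0.2051]
orientation: [[-0.415, 0.91, -0.001], [0.91, 0.415, -0.0], [0.0, -0.001, -1.0]]
force: [0.5, -0.4, 0.3]
finger_gap: 0.009
gripper_force: 0.0
```

Run:
```python
from h import *
import pickle
s=snap('wrist','w1.png'); pickle.dump(s,open('w1.pkl','wb'));st=sensors.state()
print(st['tcp_pos'],st['orientation'].round(3).tolist(),st['qpos'],st['finger_gap'],np.round(s['T'],3).tolist(),s['fov_y'])
a=np.radians(24.7);X=np.array([np.cos(a),np.sin(a),0]);Yb=np.array([-np.sin(a),np.cos(a),0]);o=np.array([.5224,-.0873,0])
for n,p in dict(pad=(-.0605,-.048,.08),re1=(-.0395,-.001,.0695),re2=(.0395,-.001,.0695),r=(0,-.023,.076)).items():
    P=o+p[0]*X+p[1]*Yb+[0,0,p[2]]; print(n,P.round(4),np.round(proj(s,P),1))
```

```text
[ 0.48822372 -0.15391588  0.20505003] [[-0.417, 0.909, -0.001], [0.909, 0.417, 0.001], [0.001, -0.001, -1.0]] [  2.05994769  25.65947941  17.61306557 109.05034943 -10.37373561
  46.89356233  49.81400673] 0.003846079811614249 [[0.909, -0.401, -0.11, 0.455], [0.416, 0.877, 0.242, -0.085], [-0.001, -0.266, 0.964, 0.384], [0.0, 0.0, 0.0, 1.0]] 65.24786393274456
pad [ 0.4875 -0.1562  0.08  ] [317.3 236.8]
re1 [ 0.4869 -0.1047  0.0695] [342.4 178.9]
re2 [ 0.5587 -0.0717  0.0695] [437.4 178.7]
r [ 0.532  -0.1082  0.076 ] [390.1 206.3]
```

View pics/w1.png

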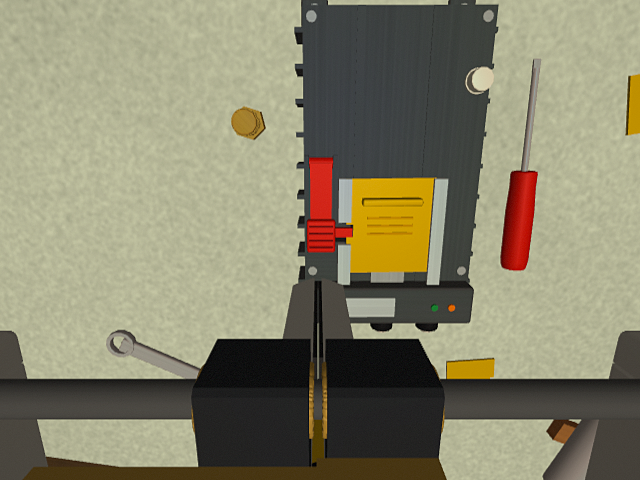

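The wrist view shows the red pad at (320,236), ridge at (392,200), and rails ending at row 179. My model is within about 2 mm of this, so I descend onto the pad.

>>> step_arm(increments=[[[0, 1, 25], 0], [[0, 1, 55], 0], [[0, 1, 85], 0], [[0, 1, 105], 0], [[0, 1, 115], 0], [[0, 1, 120], 0], [[0, 1, 120], 0], [[0, 1, 120], 0]])

```text
clock: 2.82
tcp_pos: [0.4903, -0.1535, 0.0862]
orientation: [[-0.418, 0.908, 0.001], [0.908, 0.418, -0.0], [-0.001, 0.001, -1.0]]
force: [-0.0, -0.1, 0.3]
finger_gap: 0.004
gripper_force: 0.0
```

>>> step_arm(increments=[[[0, 0, 2], 0], [[0, 0, 4], 0], [[0, 0, 6], 0], [[0, 0, 8], 0], [[0, 0, 9], 0], [[0, 0, 10], 0], [[0, 0, 10], 0], [[0, 0, 10], 0]])

```text
clock: 3.48
tcp_pos: [0.4906, -0.1547, 0.0758]
orientation: [[-0.417, 0.909, 0.002], [0.909, 0.417, -0.001], [-0.002, 0.001, -1.0]]
force: [1.6, -3.0, 3.8]
finger_gap: 0.005
gripper_force: 2.1
```

>>> step_arm(increments=[[[0, 0, 1.5], 0], [[0, 0, 3], 0], [[0, 0, 4.5], 0], [[0, 0, 5.5], 0], [[0, 0, 6.5], 0], [[0, 0, 7], 0], [[0, 0, 7], 0], [[0, 0, 7], 0]])

```text
clock: 4.15
tcp_pos: [0.4912, -0.1555, 0.071]
orientation: [[-0.417, 0.909, 0.004], [0.909, 0.417, -0.002], [-0.003, 0.003, -1.0]]
force: [-1.5, -3.2, 26.1]
finger_gap: 0.005
gripper_force: 13.2
```

Run:
```python
from h import *
s=snap('wrist'); im=s['image']
cv2.imwrite('pics/w2.png',cv2.resize(im[60:330,220:540,::-1],None,fx=2,fy=2)); print(sensors.state()['force'],sensors.state()['tcp_pos'])
```

```text
[-1.90157664 -3.72965287 26.25185942] [ 0.49116955 -0.15549807  0.07101713]
```

View pics/w2.png

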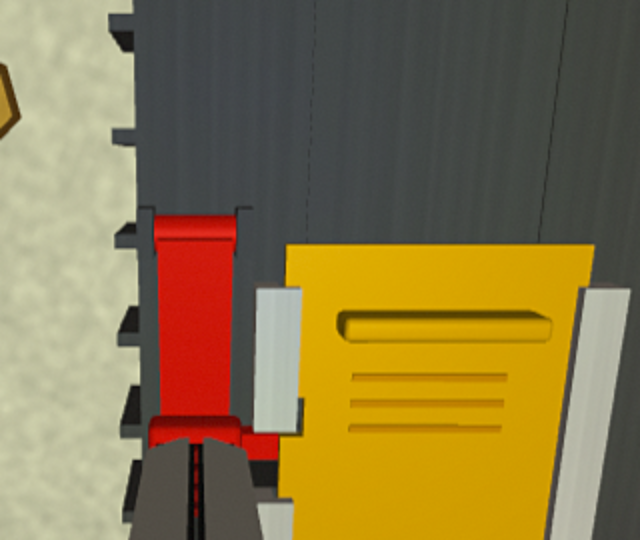

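Cover has sprung about 10 mm out: its front edge is past the rail ends, with the ridge at crop (446,325). The tab is fully in. I let it go and rise, then measure the ridge.

>>> step_arm(increments=[[[0, 0, -5], 0], [[0, 0, -10], 0], [[0, 0, -20], 0], [[0, 0, -35], 0], [[0, 0, -45], 0], [[0, 0, -50], 0], [[0, 0, -50], 0], [[0, 0, -50], 0]])

```text
clock: 4.87
tcp_pos: [0.4893, -0.1533, 0.1183]
orientation: [[-0.418, 0.908, -0.001], [0.908, 0.418, 0.001], [0.001, -0.0, -1.0]]
force: [0.4, -0.4, -0.1]
finger_gap: 0.002
gripper_force: 0.0
```

```bash
cat > m.py <<'E'
from h import *
s=snap('wrist'); im=s['image']; st=sensors.state(); t=st['tcp_pos']; O=st['orientation']
hsv=cv2.cvtColor(im,cv2.COLOR_RGB2HSV); Y=cv2.inRange(hsv,(18,140,60),(32,255,255))
c=max((c for c in cv2.findContours(Y,0,1)[0]),key=cv2.contourArea)
x,y,w,h=cv2.boundingRect(c); print('bbox',x,y,w,h)
# box frame
a=np.radians(24.7);R=np.array([[np.cos(a),-np.sin(a),0],[np.sin(a),np.cos(a),0],[0,0,1]]);o=np.array([.5233,-.0869,0])
tl=c[:,0,:]; top=tl[tl[:,1]<y+3]; 
for u in (top[:,0].min(),top[:,0].max()):
    print('front edge corner (box mm)',(1e3*R.T@(onz(s,u,y,.064)-o)).round(1))
print('tcp box mm',(1e3*R.T@(t-o)).round(1),'yaw',np.degrees(np.arctan2(O[1,1],O[0,1])).round(2),st['force'].round(1),st['finger_gap'],st['clock'])
cv2.imwrite('pics/m.png',im[:,:,::-1])
g=cv2.GaussianBlur(cv2.cvtColor(im,cv2.COLOR_RGB2GRAY),(3,3),0)
u=int(top[:,0].mean()); pr=g[y-5:y+130,u-12:u+12].mean(1); dd=np.diff(pr)
for i in np.argsort(-abs(dd))[:14]: print(y-5+i,dd[i].round(1),'y@.076:',(1e3*R.T@(onz(s,u,y-4.5+i,.076)-o))[1].round(1),'@.064',(1e3*R.T@(onz(s,u,y-4.5+i,.064)-o))[1].round(1))
E
python3 m.py
```

```text
bbox 353 179 126 127
front edge corner (box mm) [-36.2   8.9  64. ]
front edge corner (box mm) [39.7  9.  64. ]
tcp box mm [-58.8 -46.  118. ] yaw 24.71 [0.5 0.1 0.8] 0.007859150455424763 4.9167
205 -49.6 y@.076: -5.5 @.064 -7.6
178 42.0 y@.076: 10.4 @.064 9.2
204 -36.0 y@.076: -4.9 @.064 -6.9
208 35.8 y@.076: -7.4 @.064 -9.5
207 33.1 y@.076: -6.7 @.064 -8.8
179 32.9 y@.076: 9.8 @.064 8.6
209 21.3 y@.076: -8.0 @.064 -10.1
177 18.4 y@.076: 11.0 @.064 9.9
218 15.9 y@.076: -13.4 @.064 -15.9
251 -15.8 y@.076: -34.2 @.064 -37.8
230 -15.7 y@.076: -20.9 @.064 -23.7
252 -13.5 y@.076: -34.8 @.064 -38.5
231 -13.3 y@.076: -21.5 @.064 -24.4
215 -12.6 y@.076: -11.6 @.064 -14.0
```

>>> step_arm(increments=[[[3, 15, 0], 0], [[6, 30, 0], 0], [[9, 45, 0], 0], [[13, 60, 0], 0], [[13, 60, 5], 0], [[13, 60, 15], 0], [[13, 60, 25], 0], [[13, 60, 30], 0]], gripper=20)

```text
clock: 5.58
tcp_pos: [0.5366, -0.1173, 0.0863]
orientation: [[-0.417, 0.909, -0.004], [0.909, 0.417, 0.0], [0.002, -0.003, -1.0]]
force: [-0.4, 1.0, -0.3]
finger_gap: 0.217
gripper_force: 0.0
```

>>> step_arm(increments=[[[0, 0, 0], 0], [[0, 0, 5], 0], [[0, 0, 10], 0], [[0, 0, 15], 0], [[0, 0, 18], 0], [[0, 0, 18.5], 0], [[0, 0, 18.5], 0], [[0, 0, 18.5], 0]])

```text
clock: 6.25
tcp_pos: [0.5388, -0.117, 0.0701]
orientation: [[-0.418, 0.909, 0.0], [0.909, 0.418, -0.0], [-0.0, 0.0, -1.0]]
force: [0.6, 0.0, -0.3]
finger_gap: 0.215
gripper_force: 0.0
```

```bash
python3 m.py|head -5
python3 - <<'E'
import cv2;i=cv2.imread('pics/m.png');cv2.imwrite('pics/m1.png',i[60:420,160:560])
E
```

```text
bbox 244 212 152 150
front edge corner (box mm) [-36.    9.5  64. ]
front edge corner (box mm) [39.8  9.6 64. ]
tcp box mm [  1.6 -33.8  70.2] yaw 24.7 [ 0.9  0.2 -0.1] 0.21711224537990165 6.3
245 -51.7 y@.076: -4.5 @.064 -7.9
```

View pics/m1.png

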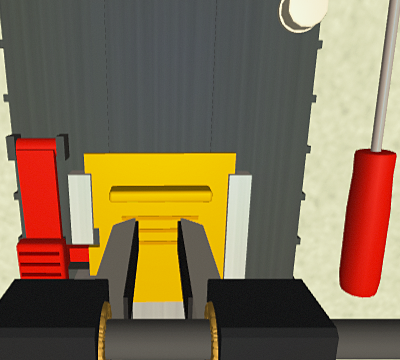

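Both fingers stand over the cover behind the ridge (ridge at crop (160,193)), centred between the rails. I push gently.

>>> step_arm(increments=[[[4, 0, 0], 0], [[8, 0, 0], 0], [[12, 0, 0], 0], [[16, 0, 0], 0], [[21, 0, 0], 0], [[26, 0, 0], 0], [[31, 0, 0], 0], [[36, 0, 0], 0]])

```text
clock: 6.97
tcp_pos: [0.5233, -0.0841, 0.0699]
orientation: [[-0.418, 0.909, -0.0], [0.909, 0.418, -0.0], [-0.0, -0.0, -1.0]]
force: [0.7, -3.6, -2.0]
finger_gap: 0.217
gripper_force: 1.9
```

>>> step_arm(increments=[[[5, 0, 0], 0], [[10, 0, 0], 0], [[15, 0, 0], 0], [[20, 0, 0], 0], [[25, 0, 0], 0], [[29, 0, 0], 0], [[32, 0, 0], 0], [[34, 0, 0], 0]])

```text
clock: 7.63
tcp_pos: [0.5092, -0.0527, 0.07]
orientation: [[-0.418, 0.908, -0.0], [0.908, 0.418, 0.0], [0.0, -0.0, -1.0]]
force: [-0.0, -0.2, -0.5]
finger_gap: 0.214
gripper_force: 0.1
```

```bash
python3 m.py|head -4
```

```text
bbox 246 232 150 147
front edge corner (box mm) [-35.5  70.   64. ]
front edge corner (box mm) [40.3 70.1 64. ]
tcp box mm [ 1.5 37.2 70. ] yaw 24.73 [-0.3  0.2 -0.4] 0.2146783778214108 7.6833
```

>>> step_arm(increments=[[[4, 0, 0], 0], [[8, 0, 0], 0], [[12, 0, 0], 0], [[16, 0, 0], 0], [[20, 0, 0], 0], [[24, 0, 0], 0], [[26, 0, 0], 0], [[28, 0, 0], 0]])

```text
clock: 8.35
tcp_pos: [0.4976, -0.0275, 0.07]
orientation: [[-0.418, 0.908, -0.0], [0.908, 0.418, 0.0], [0.0, -0.0, -1.0]]
force: [0.2, -1.3, -0.2]
finger_gap: 0.215
gripper_force: 0.3
```

```bash
python3 m.py|head -4
python3 - <<'E'
import cv2;i=cv2.imread('pics/m.png');cv2.imwrite('pics/m2.png',i[60:420,160:560])
E
```

```text
bbox 246 232 150 145
front edge corner (box mm) [-35.5  97.7  64. ]
front edge corner (box mm) [40.3 97.8 64. ]
tcp box mm [ 1.5 65.1 69.9] yaw 24.73 [0.4 0.1 0.7] 0.21518809781085713 8.4
```

View pics/m2.png

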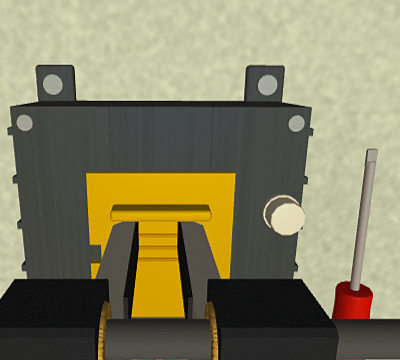

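The cover is straight, with its front edge about 97 mm along, and the port cap is untouched. I back off and lift clear.

>>> step_arm(increments=[[[-3, 0, 0], 0], [[-4, 0, 0], 0], [[-4, 0, -10], 0], [[-4, 0, -35], 0], [[-4, 0, -65], 0], [[-4, 0, -95], 0], [[-4, 0, -125], 0], [[-4, 0, -140], 0]])

```text
clock: 9.07
tcp_pos: [0.5008, -0.0321, 0.2139]
orientation: [[-0.417, 0.909, 0.005], [0.909, 0.417, 0.0], [-0.002, 0.004, -1.0]]
force: [-0.1, 0.7, -0.0]
finger_gap: 0.208
gripper_force: 0.0
```

>>> step_arm(increments=[[[-15, -15, 0], 0], [[-40, -40, 0], 0], [[-65, -65, 0], 0], [[-90, -80, 0], 0], [[-110, -90, 0], 0], [[-120, -90, 0], 0], [[-120, -90, 0], 0], [[-120, -90, 0], 0]])

```text
clock: 9.73
tcp_pos: [0.4682, -0.1773, 0.21]
orientation: [[-0.418, 0.909, 0.0], [0.909, 0.418, 0.001], [0.001, 0.0, -1.0]]
force: [-0.3, 0.3, -1.0]
finger_gap: 0.211
gripper_force: 0.0
```

```bash
python3 m.py|head -4
python3 - <<'E'
from h import *
i=cv2.imread('pics/m.png'); s=snap('scene')['image'][:,:,::-1]
cv2.imwrite('pics/f.png',np.hstack([cv2.resize(s[150:300,200:400],(400,300)),cv2.resize(i,(400,300))]))
E
```

```text
bbox 380 36 103 112
front edge corner (box mm) [-35.8  97.6  64. ]
front edge corner (box mm) [40.  97.6 64. ]
tcp box mm [-87.6 -58.3 209.9] yaw 24.79 [0.1 0.5 0.3] 0.2112569318263128 9.7833
```

View pics/f.png

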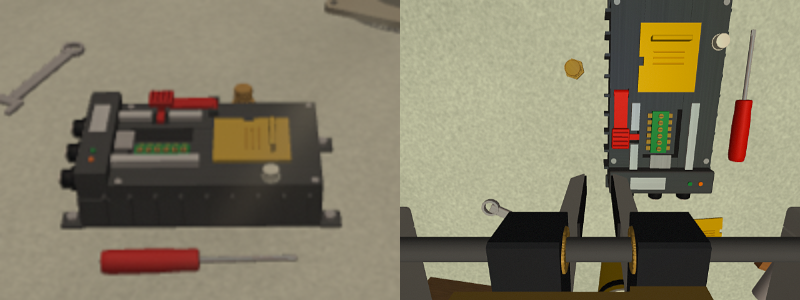

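The cover lies flat on the plain deck, with a gap to the rail ends (right panel (668,57)). The terminals are open to view (660,130) and nothing else has moved.

```bash
python3 -c "
from cell import manip; print(manip.finish_job())"
```

```text
the job is handed in; nothing more can be done
None
```

I pressed the snap tab in and slid the cover out of its rails; it lies flat on the plain deck with the terminals open to view. The other things looked unmoved, and I handed the job in at about 10 s.

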